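Nudge the stage insert home and swing the clip over it

TASK

The imager's round blue metal insert is lying loose on top of the black stage. Push it across the stage with the fingertips, without pinching or lifting it, until it drops into the round recess and lies flat and flush; then push the red peg of the retaining clip round until the clip points over the insert, fully home against its stop. Leave everything else, including the vial and the dish on the stage, where it stands.

Things in the scene. Friction and masses are not known exactly. Their poses are not given: they have to be found in the camera images.
- imager: White bench-top microscope imager with a black stage on top; it does not move when pushed. Origin on the table directly below the centre of the recess; z up, x towards the far edge of the imager (folded lamp arm), y to its left. Body from x -100 to +190 mm, y -150 to +150 mm; the flat stage top is 100 mm above the table. A folded lamp arm (up to 34 mm above the stage) lies along the far edge from x = 145 mm on.
- recess (a point): Centre of the floor of the round recess in the stage: 72 mm diameter, 6 mm deep (floor 94 mm above the table), grey floor with a small lens in the middle. Square-cornered rim flush with the stage top. Axes as the imager's.
- insert: Loose blue anodised aluminium disc with a clear window, 68 mm diameter, 6 mm thick, about 60 g. Origin at the centre of its underside, z up. It starts flat on the stage top, 85 to 110 mm to the left or to the right of the recess. In the recess it has 2 mm of play all round and its top is flush with the stage.
- clip (a joint): Retaining clip: flat steel arm turning on a pin 68 mm from the recess centre along imager +x. 0 = closed: points along imager -x over the insert's edge, at a stop. Grows (rad, to 2.6) as it opens counter-clockwise from above, over imager -y; starts at 1.6 to 2.2. About 1 N moves it at the peg; it stays where left. Arm reaches 52 mm, 13 wide, 3 to 8 mm above the stage, hub 10.
- clip_peg (a point): Top centre of the red upright peg on the clip: 12 mm diameter, 40 mm from the clip's pin, top 31 mm above the stage; it stands up from the arm (20 mm of it above the hub). Push it sideways to swing the clip.
- vial: Bystander: small jar with green cap, 28 mm diameter, 45 mm high, on the stage on the other side of the recess from the insert. Origin at the centre of its underside.
- dish: Bystander: small covered culture dish, 58 mm diameter, 14 mm high, on the far left of the stage. Origin at the centre of its underside.
- reagent: Bystander on the table, to the right: bottle with blue cap, 66 mm diameter, 160 mm high. Origin at the centre of its underside.
- wash: Bystander on the table, to the left: white bottle with red cap, 60 mm diameter, 150 mm high. Origin at the centre of its underside.
- beaker: Bystander on the table, to the left: glass beaker, 70 mm diameter, 90 mm high. Origin at the centre of its underside.
- tipbox: Bystander on the table, to the right: orange box, 120 x 85 x 65 mm. Origin at the centre of its underside.
Things that resemble listed ones, but are neither listed nor needed, are in the scene too. What is meant by the insert is not brown, and is the smaller of those in its own colour.

How it is judged (in metres and radians):
On the way, in this order (a step that is already met when the one before it is completed fails the run):
1. the insert lies flat in the recess, with the clip still swung open (horizontal distance between insert and recess below 0.004 m and z of insert in the frame of imager below 0.0958 m and angle between insert's own z axis and vertical below 0.04 rad and value of joint clip above 1 rad), for 0.2 s.
2. the clip is swung home over the insert (value of joint clip below 0.15 rad), for 0.2 s.
At the end, for the whole second after the job is handed in: The insert lies at rest in the recess: centre within 4 mm of the recess centre, underside within 1.8 mm of the recess floor, tilted less than 0.04 rad; the clip is within 0.15 rad of its closed stop (horizontal distance between insert and recess below 0.004 m and z of insert in the frame of imager below 0.0958 m and angle between insert's own z axis and vertical below 0.04 rad and value of joint clip below 0.15 rad and linear speed of insert below 0.02 m/s); the robot touches nothing.
It fails at once if the insert is lifted: its centre rises more than 8 mm above the stage, or it tips more than 0.5 rad (z of insert in the frame of imager above 0.108 m or angle between insert's own z axis and vertical above 0.5 rad).
It fails at once if the insert is pushed off the stage (z of insert in the frame of imager below 0.085 m).
It fails at once if a bystander is shifted by more than 20 mm or knocked over (distance of any of vial, dish, reagent, wash, beaker, tipbox from where it was at the start of the episode above 0.02 m or angle between any of vial, dish, reagent, wash, beaker, tipbox's own z axis and vertical above 0.4 rad).
It also fails if it takes over 58 s, if anything falls off the work surface, if the arm or the gripper's body presses on something with over 40 N, if the wrist force passes 120 N, or if a joint passes its speed limit or range.

ROBOT

A 6-joint arm with a two-finger parallel gripper is mounted at the origin on the work surface. World frame = base frame: x ahead of the robot, y to its left, z up, the work surface at z = 0. Lengths are in m, angles in degrees, forces in N, time in s.
With the tool pointing down it reaches from about 0.4 to 0.825 m from the base axis. Payload 7 kg.
Tool frame: the origin (TCP) lies at the centre of the arm's flange, where the gripper is bolted on; the fingertips stand 178 mm ahead of it and the grasp point (between the pads) lies 159 mm ahead of it (r.tips_ahead is the z of the fingertips in the tool frame, in m); z points along the fingers, y is the line along which they close (so a half turn about z gives the same grasp; the last joint's range is limited). The gripper opens to 88 mm and grips with 3 to 60 N. Pads are 19 mm wide; open, the fingers measure 130 mm over their backs; the gripper's body (78 mm by 193 mm) begins 47 mm behind the grasp point.
Start: joints at [92.08, 20.546, 0.682, 0, -70.136, -16.507], TCP at [0.168, 0.654, 0.405] pointing down, gripper open.
Joint ranges: [-176.03, 176.03], [-82.01, 121.73], [-58.28, 71.71], [-173.87, 95.51], [-174.79, -0.11], [-173.66, 173.66]. Speed limits (degrees/s): [136.94, 136.94, 172.46, 180, 180, 180].

INTERFACE

Orientations are given as [roll, pitch, yaw] about the fixed x, y, z axes, in that order (R = Rz(yaw) Ry(pitch) Rx(roll)).
In Python, from plant import r gives the robot as it stands. The module is installed in compiled form; this text tells all that it offers.
- The arm moves only by the shell command python3 -m pendant 'ROWS' [FORCE]. ROWS is JSON, a list that holds one entry, the list of rows, each a list of 7 numbers: the shift along the tool's x, y, z in m, then the turn, a rotation vector about the tool's x, y, z in degrees, then the gripper command: -1 is shut, 1 is fully open, values between are in proportion. A call has 1 to 5 rows; each row is the pose to reach, as a shift and turn from the pose commanded when the call began, along the tool's axes at that moment; what a row does not reach only later rows make up. A row lasts 1/10 s, in which the tool goes at most 50 mm and 8.59 degrees, less where a joint would pass 70% of its speed; a pose out of reach is approached as far as the arm can. A call with a gripper value outside its range is refused whole. The fingers move at their own pace and stop on an object; FORCE is the grip in N (left out, the last holds). Time passes only in rows, so rows that repeat a pose let the fingers close. It gives the time, the measured TCP pose, the force, the opening and the grip force at its end, in the units of the state.
- r.get_state(): the state, without advancing time (a new reading comes with each control period).
- r.capture(name): name is "scene" or "side" or "wrist"; returns the picture (400x640x3 uint8, red, green, blue); there is no depth.
- r.camera_params(name): a dict with "fx", "fy", "cx", "cy" (pixels), "R" (3x3) and "t" (3): a world point X has camera coordinates R X + t. Camera axes: x right, y down, z forward; pixel columns grow to the right and rows downward; lengths in m; the calibration is good to about 2 mm. A picture is of the moment at which its call begins: read the wrist's pose just before it. camera_params takes no time and is no camera call; for the wrist camera it gives the pose at the moment of the call.
- r.close_job(): hands the job in; it is judged then, once.
The state is a dict: "time_s": time; "joints": joint angles; "qd": joint speeds; "joint_torque": joint torques, N m; "tcp_pos": TCP position; "eef_rot": TCP orientation; "contact_force": force on the tool from outside, world axes, zero at the start; "moment": the same for the moment, N m; "gripper_width": finger opening in m; "gripper_force": force on a finger pad.
Only numpy, scipy, OpenCV 4.12 (cv2) and the standard library are available. Lean on these libraries where they do the work, as an engineer would, in place of code of your own. Each camera call takes 0.05 s, during which the arm holds its last target. There are 200 camera calls.

## Working session

There is one attempt and no reset: what is moved stays moved. The work goes in short steps, Python scripts to look and compute and a shell command to move; the robot and the scene stay as the last step left them, time stands still between calls to the robot, and variables do not carry over. Pictures are saved under pics/ and viewed, at most 10 in all, crops included, and the job is handed in when it is done.

```bash
mkdir -p pics
python3 - <<'E'
from plant import r
import cv2, numpy as np
for n in ("scene","side"):
    im=r.capture(n); cv2.imwrite(f"pics/{n}0.png",im[:,:,::-1])
    p=r.camera_params(n); print(n,{k:np.round(np.array(v),4).tolist() for k,v in p.items()})
s=r.get_state(); print(s["tcp_pos"],s["eef_rot"],s["time_s"],r.tips_ahead)
E
```

```text
scene {'fx': 378.31, 'fy': 378.31, 'cx': 318.8162, 'cy': 197.7298, 'R': [[-0.3886, 0.9214, -0.0029], [0.7242, 0.3035, -0.6192], [-0.5697, -0.2427, -0.7852]], 't': [0.2108, -0.2928, 1.6948]}
side {'fx': 461.3402, 'fy': 461.3402, 'cx': 314.9868, 'cy': 201.754, 'R': [[0.7881, -0.6156, 0.0022], [-0.4762, -0.612, -0.6314], [0.39, 0.4965, -0.7755]], 't': [-0.4028, 0.3281, 1.36]}
[0.16813511 0.65354074 0.40383182] [ 1.79917046e+02 -6.70611718e-03 -1.44348812e+01] 0.1 0.1781
```

View pics/scene0.png

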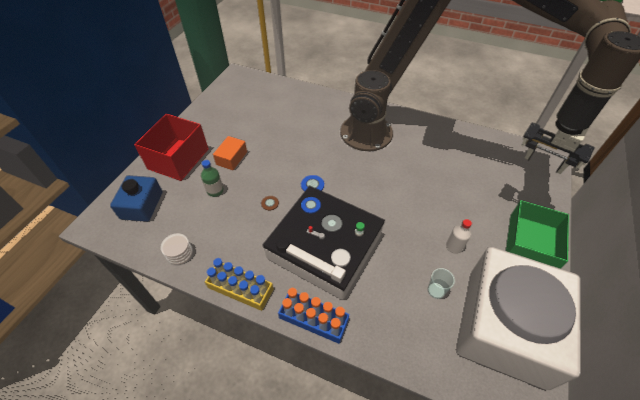

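View pics/side0.png

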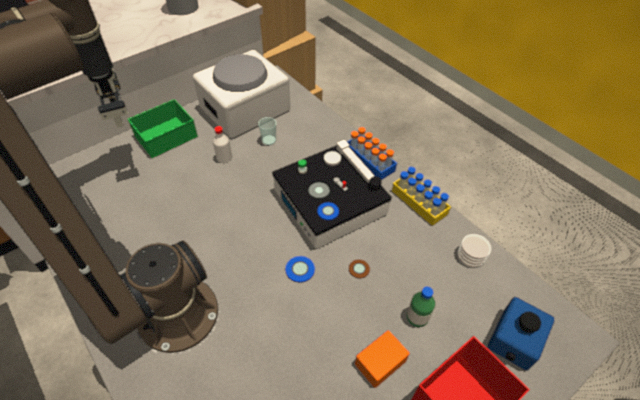

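The scene view shows three ring candidates:
- Blue ring on the stage at scene (311,205), side (328,211).
- Larger blue ring on the table at scene (312,185), side (300,269).
- Brown ring on the table at scene (270,203), side (359,268).

The ring on the stage fits: it is blue, the smaller of the two blue ones, and on the black stage. The recess is at scene (332,223), side (319,190), and the red peg is near scene (310,230). I'll confirm in a crop and measure.

```bash
cat > h.py <<'E'
import numpy as np, cv2
from plant import r
def ray(p,uv):
    R=np.array(p["R"]);t=np.array(p["t"]);d=R.T@np.array([(uv[0]-p["cx"])/p["fx"],(uv[1]-p["cy"])/p["fy"],1.]);return -R.T@t,d
def onz(p,uv,z):
    o,d=ray(p,uv);return o+d*(z-o[2])/d[2]
def tri(a,ua,b,ub):
    o1,d1=ray(a,ua);o2,d2=ray(b,ub)
    s=np.linalg.lstsq(np.c_[d1,-d2],o2-o1,rcond=None)[0];return (o1+d1*s[0]+o2+d2*s[1])/2
def blobs(im,lo,hi,amin=8,box=None):
    m=cv2.inRange(cv2.cvtColor(im,cv2.COLOR_RGB2HSV),lo,hi)
    if box: k=np.zeros_like(m);k[box[1]:box[3],box[0]:box[2]]=1;m*=k
    out=[]
    for c in cv2.findContours(m,cv2.RETR_EXTERNAL,cv2.CHAIN_APPROX_NONE)[0]:
        if len(c)<6: continue
        h=cv2.convexHull(c); M=cv2.moments(h)
        if M["m00"]>=amin: out.append((M["m10"]/M["m00"],M["m01"]/M["m00"],M["m00"]))
    return sorted(out,key=lambda x:-x[2])
BLUE=((105,150,80),(130,255,255));RED=((0,130,90),(8,255,255));GREEN=((50,120,50),(80,255,255))
E
python3 - <<'E'
from h import *
S=cv2.imread("pics/scene0.png")[:,:,::-1];D=cv2.imread("pics/side0.png")[:,:,::-1]
ps,pd=r.camera_params("scene"),r.camera_params("side")
bs,bd=(255,170,395,300),(265,135,400,290)
for n,c in (("B",BLUE),("R",RED),("G",GREEN),("grey",((0,0,105),(179,70,255)))):
    print(n)
    for nm,im,p,b in(("sc",S,ps,bs),("sd",D,pd,bd)):
        for x in blobs(im,*c,box=b)[:9]: print(nm,np.round(x,1),[np.round(onz(p,x,z),4)[:2].tolist() for z in(.1,.131)])
a=cv2.resize(S[180:300,255:395],None,fx=4,fy=4,interpolation=cv2.INTER_CUBIC)
cv2.imwrite("pics/crop1.png",a[:,:,::-1])
E
```

```text
B
sc [312.3 183.2 253. ] [[0.4446, -0.0668], [0.4687, -0.0558]]
sc [310.5 204.5 231. ] [[0.5366, -0.0337], [0.5579, -0.0236]]
sc [260.1 279.5  44. ] [[0.856, -0.0601], [0.8679, -0.0493]]
sc [256.3 289.3  20. ] [[0.8885, -0.0551], [0.8994, -0.0445]]
sd [375.7 162.8 596. ] [[0.8033, 0.03], [0.7804, 0.01]]
sd [299.6 268.9 533. ] [[0.3379, -0.1485], [0.3274, -0.1638]]
sd [327.6 210.6 300.5] [[0.5374, -0.0314], [0.5216, -0.0499]]
R
sc [310.1 228.3  15.5] [[0.6282, 0.0049], [0.6469, 0.0138]]
sd [343.8 183.   18. ] [[0.6546, 0.0266], [0.6356, 0.0066]]
G
sc [359.9 225.8  49.5] [[0.5546, 0.1542], [0.5754, 0.1587]]
sd [301.9 162.9  43. ] [[0.5997, 0.1879], [0.5822, 0.1636]]
grey
sc [  325.1   234.  17763. ] [[0.6293, 0.0594], [0.6479, 0.0667]]
sc [ 322.7  259.  1320. ] [[0.7182, 0.0875], [0.7341, 0.094]]
sc [331.5 222.6 232. ] [[0.5791, 0.0619], [0.5992, 0.0691]]
sc [312.1 183.1  77.5] [[0.4443, -0.0676], [0.4683, -0.0565]]
sc [310.5 204.2  56. ] [[0.5355, -0.0341], [0.5569, -0.0241]]
sc [317.9 233.9  49. ] [[0.6384, 0.0376], [0.6567, 0.0455]]
sc [358.2 232.1  31.5] [[0.5804, 0.1574], [0.6004, 0.1618]]
sd [  332.   212. 20636.] [[0.5449, -0.0445], [0.5289, -0.0626]]
sd [318.6 189.6 227.5] [[0.5695, 0.0557], [0.5528, 0.035]]
sd [332.  157.4 187. ] [[0.6996, 0.1442], [0.6795, 0.1211]]
sd [327.8 210.1  67. ] [[0.5393, -0.0303], [0.5234, -0.0488]]
sd [382.8 165.5  51. ] [[0.8141, 0.0054], [0.7909, -0.014]]
sd [361.1 148.1  41. ] [[0.8117, 0.1163], [0.7885, 0.0939]]
sd [374.6 159.7  39.5] [[0.8105, 0.0437], [0.7873, 0.0232]]
sd [338.  181.2  38. ] [[0.6442, 0.0448], [0.6255, 0.0243]]
sd [367.7 154.   38. ] [[0.8105, 0.0796], [0.7874, 0.0582]]
```

View pics/crop1.png

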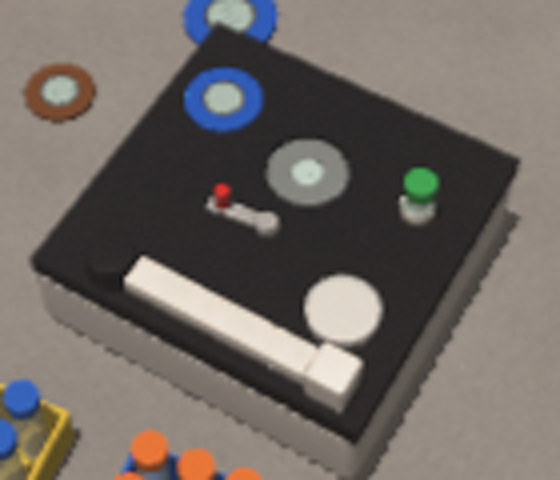

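The crop confirms it: the blue ring at crop (223,98) is the insert on the stage, and the larger blue ring is on the table at (230,15). The recess is at crop (307,172), the red peg at (222,192), the pin hub at (266,223), the vial at (420,185) and the dish at (343,310). Next I'll get the imager yaw and plan the first move.

```bash
cat >> h.py <<'E'
from scipy.spatial.transform import Rotation as Ro
def plan(pos,yaw):
    "shift in tool axes and turn to get TCP to pos, pointing down with yaw (deg)"
    s=r.get_state();R=Ro.from_euler("xyz",s["eef_rot"],degrees=True)
    T=Ro.from_euler("xyz",[180,0,yaw],degrees=True)
    return np.round(R.inv().apply(np.array(pos)-s["tcp_pos"]),4),np.round((R.inv()*T).as_rotvec(degrees=True),2)
E
python3 - <<'E'
from h import *
ps,pd=r.camera_params("scene"),r.camera_params("side")
f=lambda x,y:(255+x/4,180+y/4)
C=[onz(ps,f(*c),.1)[:2] for c in((220,27),(518,160),(35,262),(355,440))]
print(np.round(C,4))
e=[C[1]-C[0],C[3]-C[2],C[2]-C[0],C[3]-C[1]]
print([round(float(np.degrees(np.arctan2(v[1],v[0]))),1) for v in e],[round(float(np.linalg.norm(v)),3) for v in e])
print("hub",onz(ps,f(266,220),.11),"peg",tri(ps,(310.1,228.3),pd,(343.8,183)),"vialcap",tri(ps,(359.9,225.8),pd,(301.9,162.9)))
print("tri insert",tri(ps,(310.5,204.5),pd,(327.6,210.6)),"recess",tri(ps,(331.5,222.6),pd,(318.6,189.6)))
print(plan((.555,.01,.404),-111))
E
```

```text
[[ 0.4633 -0.0677]
 [ 0.5001  0.2231]
 [ 0.7464 -0.1059]
 [ 0.79    0.1849]]
[82.8, 81.5, -7.7, -7.5] [0.293, 0.294, 0.286, 0.292]
hub [0.64357193 0.05246489 0.11      ] peg [0.64111745 0.01178679 0.12238875] vialcap [0.57903654 0.15947815 0.13639342]
tri insert [ 0.53703236 -0.03278783  0.10136116] recess [0.57390757 0.06056388 0.0922676 ]
(array([0.5351, 0.5268, 0.0007]), array([ 6.000e-02, -7.000e-02,  9.657e+01]))
```

```bash
python3 -m pendant '[[[0.535,0.527,0,0,0,96.6,0],[0.535,0.527,0,0,0,96.6,0],[0.535,0.527,0,0,0,96.6,0],[0.535,0.527,0,0,0,96.6,0],[0.535,0.527,0,0,0,96.6,0]]]'
python3 -c "
from h import *
print(plan((.555,.01,.404),-111))"
```

```text
time_s: 0.6
tcp_pos: [0.2975, 0.4374, 0.4044]
eef_rot: [180.0, -0.0, -57.7]
contact_force: [2.0, 1.1, -0.6]
gripper_width: 0.0533
gripper_force: 0.0
(array([0.4989, 0.0105, 0.0005]), array([ 1.000e-02, -2.000e-02,  5.327e+01]))
```

```bash
python3 -m pendant '[[[0.499,0.0105,0,0,0,53.3,0],[0.499,0.0105,0,0,0,53.3,0],[0.499,0.0105,0,0,0,53.3,0],[0.499,0.0105,0,0,0,53.3,0],[0.499,0.0105,0,0,0,53.3,0]]]'
python3 -c "
from h import *
print(plan((.555,.01,.404),-111))"
```

```text
time_s: 1.1
tcp_pos: [0.4276, 0.224, 0.4047]
eef_rot: [-180.0, 0.0, -100.7]
contact_force: [1.6, 1.1, 0.9]
gripper_width: 0.0438
gripper_force: 0.0
(array([ 0.1867, -0.1649,  0.0007]), array([-0.  ,  0.02, 10.3 ]))
```

```bash
python3 -m pendant '[[[0.187,-0.165,0,0,0,10.3,0],[0.187,-0.165,0,0,0,10.3,0],[0.187,-0.165,0,0,0,10.3,0],[0.187,-0.165,0,0,0,10.3,0],[0.187,-0.165,0,0,0,10.3,0]]]'
python3 - <<'E'
from h import *
p=r.camera_params("wrist"); im=r.capture("wrist"); cv2.imwrite("pics/w1.png",im[:,:,::-1])
s=r.get_state();print(s["tcp_pos"],s["eef_rot"],s["gripper_width"],s["joints"])
np.save("w1.npy",p,allow_pickle=True)
for n,c,z in (("B",BLUE,.106),("R",RED,.131),("grey",((0,0,90),(179,70,255)),.097)):
    for x in blobs(im,*c,amin=100)[:6]: print(n,np.round(x,1),np.round(onz(p,x,z),4))
E
```

```text
time_s: 1.6
tcp_pos: [0.5564, 0.0103, 0.4045]
eef_rot: [180.0, 0.0, -110.7]
contact_force: [0.8, 0.8, 0.0]
gripper_width: 0.0436
gripper_force: 0.0
[0.55905844 0.00568879 0.4040182 ] [-1.79985454e+02 -1.27505760e-01 -1.10815455e+02] 0.04384403185130556 [ 20.68635117   9.70694211 -14.24123428   0.11497014 -66.12546292
 -41.54838991]
B [ 328.5  138.  3869. ] [ 0.5359 -0.0299  0.106 ]
B [ 447.    25.4 3625. ] [ 0.4182 -0.0794  0.106 ]
B [ 12.  218.7 517. ] [ 0.8383 -0.0641  0.106 ]
R [233.  225.4 258.5] [0.6375 0.0077 0.131 ]
grey [3.696000e+02 1.420000e+02 1.668165e+05] [ 0.5029 -0.0125  0.097 ]
grey [   94.    274.3 20441. ] [0.8076 0.016  0.097 ]
grey [ 212.6  388.5 8660. ] [0.7612 0.1931 0.097 ]
grey [ 320.6  286.7 3834. ] [0.5968 0.1111 0.097 ]
grey [ 322.5  235.1 3505.5] [0.5746 0.0576 0.097 ]
grey [ 324.1  134.7 1406.5] [ 0.5388 -0.033   0.097 ]
```

View pics/w1.png

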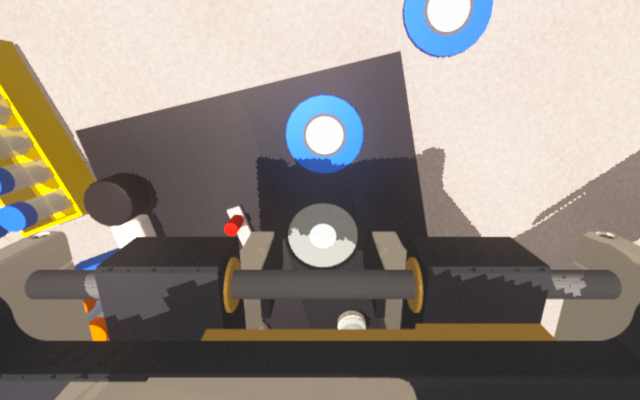

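The wrist view shows the insert at about (325,134), the recess at (323,235) with its lens, the peg at (233,225), and the fingers on either side of the recess. The arm was still settling, so I'll re-measure now that it is at rest.

Run:
```python
from h import *
p=r.camera_params("wrist"); im=r.capture("wrist")
s=r.get_state();print(s["tcp_pos"],s["eef_rot"])
def c(name,box,lo,z):
    b=blobs(im,*lo,amin=80,box=box)
    for x in b[:2]: print(name,np.round(x,1),np.round(onz(p,x,z),4))
c("ins",(270,80,380,190),((95,60,20),(135,255,255)),.106)
c("win",(270,80,380,190),((0,0,120),(179,70,255)),.106)
c("rec",(285,195,365,270),((0,0,75),(179,90,255)),.097)
c("lens",(300,220,345,255),((0,0,200),(179,90,255)),.094)
c("peg",(200,190,260,250),RED,.131)
```

```text
[0.55766266 0.00795911 0.40364257] [ 1.79950937e+02 -1.01738332e-01 -1.10972837e+02]
ins [ 330.3  142.4 5620.5] [ 0.5382 -0.0312  0.106 ]
win [ 328.9  139.6 1393. ] [ 0.5385 -0.0339  0.106 ]
win [ 299.9   89.5 1257. ] [ 0.5465 -0.081   0.106 ]
rec [ 326.8  238.8 3518. ] [0.5745 0.0571 0.097 ]
rec [291.4 257.9 320.5] [0.6149 0.0641 0.097 ]
lens [322.  242.6 984. ] [0.5809 0.0606 0.094 ]
peg [238.2 229.7 249.5] [0.6373 0.0073 0.131 ]
```

```bash
python3 -c "
from h import *
print(plan((.515,-.089,.2805),-111.6))"
```

```text
(array([0.1056, 0.005 , 0.1233]), array([ 0.05, -0.1 ,  0.63]))
```

```bash
python3 -m pendant '[[[0.106,0.005,0.0,0,0,0.6,0],[0.106,0.005,0.0,0,0,0.6,0],[0.106,0.005,0.03,0,0,0.6,0],[0.106,0.005,0.07,0,0,0.6,0],[0.106,0.005,0.11,0,0,0.6,0]]]'
python3 -m pendant '[[[0,0,0,0,0,0,0],[0,0,0,0,0,0,0]]]'
python3 - <<'E'
from h import *
print(plan((.515,-.089,.2805),-111.6))
p=r.camera_params("wrist"); im=r.capture("wrist");cv2.imwrite("pics/w2.png",im[:,:,::-1])
E
```

```text
time_s: 2.2
tcp_pos: [0.5132, -0.0854, 0.2941]
eef_rot: [-179.9, 0.1, -111.3]
contact_force: [1.3, -0.2, -0.9]
gripper_width: 0.0437
gripper_force: 0.0
time_s: 2.4
tcp_pos: [0.514, -0.0848, 0.2951]
eef_rot: [179.9, -0.1, -111.2]
contact_force: [0.4, 0.1, 1.0]
gripper_width: 0.0443
gripper_force: 0.0
(array([ 0.0035, -0.0025,  0.0146]), array([ 0.06, -0.08,  0.37]))
```

View pics/w2.png

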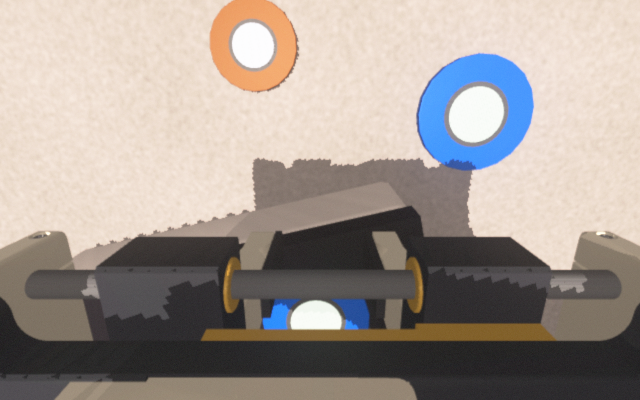

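The wrist view shows the insert window at (316,320), roughly centred in the finger gap (275–375) and ahead of the fingers. I'll descend just clear of the stage.

```bash
python3 -m pendant '[[[0.003,-0.002,0.008,0,0,0.3,0],[0.003,-0.002,0.0145,0,0,0.3,0],[0.003,-0.002,0.0145,0,0,0.3,0]]]'
python3 -m pendant '[[[-0.005,0,0,0,0,0,0],[-0.010,0,0,0,0,0,0],[-0.015,0,0,0,0,0,0],[-0.020,0,0,0,0,0,0],[-0.025,0,0,0,0,0,0]]]'
python3 - <<'E'
from h import *
s=r.get_state();print(s["tcp_pos"],s["eef_rot"])
im=r.capture("side");cv2.imwrite("pics/s2.png",im[:,:,::-1])
p=r.camera_params("side")
for x in blobs(im,*BLUE,box=(265,165,400,250)): print(np.round(x,1),onz(p,x,.106))
ps=r.camera_params("scene");im=r.capture("scene")
for x in blobs(im,*BLUE,box=(265,190,395,250)): print(np.round(x,1),onz(ps,x,.106))
E
```

```text
time_s: 2.75
tcp_pos: [0.5143, -0.0886, 0.2799]
eef_rot: [180.0, 0.0, -111.6]
contact_force: [-0.3, 0.7, -0.5]
gripper_width: 0.0438
gripper_force: 0.0
time_s: 3.25
tcp_pos: [0.5239, -0.0648, 0.2802]
eef_rot: [-180.0, 0.0, -111.6]
contact_force: [-0.0, -0.6, -0.1]
gripper_width: 0.0437
gripper_force: 0.2
[ 0.52392844 -0.06478703  0.28024908] [-1.79993778e+02  6.51977565e-04 -1.11555855e+02]
[381.8 169.8 227.5] [ 0.79271101 -0.01114183  0.106     ]
[331.2 215.9  41. ] [ 0.53005139 -0.05861585  0.106     ]
[311.5 205.  208. ] [ 0.54123118 -0.0275792   0.106     ]
```

```bash
python3 -m pendant '[[[-0.006,0,0,0,0,0,0],[-0.012,0,0,0,0,0,0],[-0.018,0,0,0,0,0,0],[-0.024,0,0,0,0,0,0],[-0.030,0,0,0,0,0,0]]]'
python3 -m pendant '[[[-0.006,0,0,0,0,0,0],[-0.012,0,0,0,0,0,0],[-0.018,0,0,0,0,0,0],[-0.024,0,0,0,0,0,0],[-0.030,-0.001,0,0,0,0,0]]]'
python3 - <<'E'
from h import *
s=r.get_state();print(s["tcp_pos"],s["eef_rot"])
for n in("scene","side"):
    p=r.camera_params(n);im=r.capture(n)
    for x in blobs(im,*BLUE,box=(265,150,370,250)): print(n,np.round(x,1),onz(p,x,.106))
    c=im[180:300,255:395] if n=="scene" else im[140:260,265:405]
    a=c if n=="scene" else np.hstack([a,c])
cv2.imwrite("pics/s3.png",cv2.resize(a,None,fx=2.8,fy=2.8,interpolation=2)[:,:,::-1])
E
```

```text
time_s: 3.85
tcp_pos: [0.5349, -0.0369, 0.2801]
eef_rot: [180.0, -0.0, -111.6]
contact_force: [-0.7, -0.3, 0.8]
gripper_width: 0.0434
gripper_force: 0.2
time_s: 4.35
tcp_pos: [0.5468, -0.0094, 0.2801]
eef_rot: [180.0, -0.0, -111.6]
contact_force: [-0.5, -0.0, 0.2]
gripper_width: 0.0439
gripper_force: 0.2
[ 0.54682982 -0.00941358  0.28014395] [ 1.79993980e+02 -3.45007891e-03 -1.11563999e+02]
scene [323.2 214.4 219.5] [0.56268734 0.02498848 0.106     ]
side [362.5 157.9  67.5] [0.77840021 0.0719749  0.106     ]
side [325.6 201.5  43. ] [ 0.55280686 -0.00184409  0.106     ]
```

View pics/s3.png

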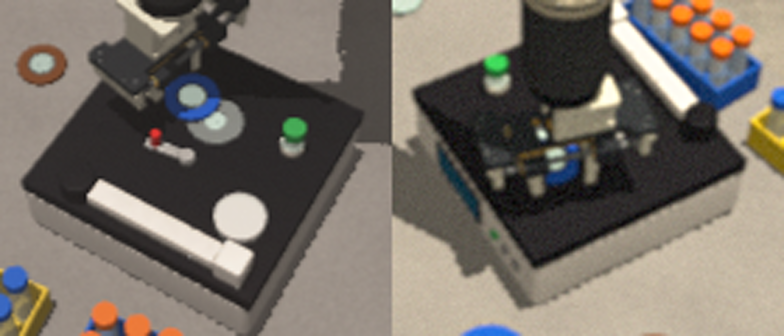

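The left half shows the insert cradled and overlapping the recess's near rim (insert centre at crop (192,97), recess at (215,121)). The right half shows the fingers behind it. I'll keep pushing slowly.

```bash
python3 -m pendant '[[[-0.004,0,0,0,0,0,0],[-0.008,0,0,0,0,0,0],[-0.012,0,0,0,0,0,0],[-0.016,0,0,0,0,0,0],[-0.020,0,0,0,0,0,0]]]'
python3 -m pendant '[[[-0.003,0,0,0,0,0,0],[-0.006,0,0,0,0,0,0],[-0.009,0,0,0,0,0,0],[-0.012,0,0,0,0,0,0],[-0.015,0,0,0,0,0,0]]]'
python3 - <<'E'
from h import *
s=r.get_state();print(s["tcp_pos"],s["contact_force"])
for n in("scene","side"):
    p=r.camera_params(n);im=r.capture(n)
    for x in blobs(im,*BLUE,box=(265,150,370,250)): print(n,np.round(x,1),onz(p,x,.106))
    c=im[180:300,255:395] if n=="scene" else im[140:260,265:405]
    a=c if n=="scene" else np.hstack([a,c])
cv2.imwrite("pics/s4.png",cv2.resize(a,None,fx=2.8,fy=2.8,interpolation=2)[:,:,::-1])
E
```

```text
time_s: 4.95
tcp_pos: [0.5542, 0.009, 0.2802]
eef_rot: [-180.0, 0.0, -111.6]
contact_force: [-0.6, -0.2, 0.7]
gripper_width: 0.0442
gripper_force: 0.2
time_s: 5.45
tcp_pos: [0.5597, 0.0229, 0.2802]
eef_rot: [-180.0, 0.0, -111.6]
contact_force: [0.2, -0.4, -0.3]
gripper_width: 0.044
gripper_force: 0.2
[0.5597026  0.0228811  0.28020869] [ 0.19355114 -0.40770996 -0.26330399]
scene [330.7 220.7 238.5] [0.57691966 0.05830116 0.106     ]
scene [304.4 182.7  51.5] [ 0.4583445  -0.09207146  0.106     ]
side [362.6 158.   66.5] [0.77842218 0.07141841 0.106     ]
side [322.6 193.2  43. ] [0.56711989 0.03138883 0.106     ]
```

```bash
python3 -m pendant '[[[-0.001,0,0,0,0,0,0],[-0.002,0,0,0,0,0,0],[-0.003,0,0,0,0,0,0],[-0.004,0,0,0,0,0,0],[-0.005,0,0,0,0,0,0]]]'
python3 - <<'E'
from h import *
s=r.get_state();print(s["tcp_pos"],s["contact_force"])
for n in("scene","side"):
    p=r.camera_params(n);im=r.capture(n)
    for x in blobs(im,*BLUE,box=(265,150,370,250)): print(n,np.round(x,1),onz(p,x,.100))
    c=im[180:300,255:395] if n=="scene" else im[140:260,265:405]
    a=c if n=="scene" else np.hstack([a,c])
cv2.imwrite("pics/s5.png",cv2.resize(a,None,fx=2.8,fy=2.8,interpolation=2)[:,:,::-1])
E
```

```text
time_s: 6.05
tcp_pos: [0.5614, 0.0274, 0.2802]
eef_rot: [-180.0, 0.0, -111.6]
contact_force: [0.3, 0.1, 0.2]
gripper_width: 0.0438
gripper_force: 0.0
[0.56144834 0.02738235 0.28017964] [0.2690051  0.12501394 0.21688294]
scene [331.7 222.  230. ] [0.57657352 0.06178947 0.1       ]
scene [304.7 182.4  58.5] [ 0.45162064 -0.09377396  0.1       ]
side [362.7 158.2  65. ] [0.78258154 0.07491361 0.1       ]
side [322.5 192.7  52.5] [0.57145451 0.03709223 0.1       ]
side [323.  184.1   9. ] [0.59634021 0.06585779 0.1       ]
```

View pics/s5.png

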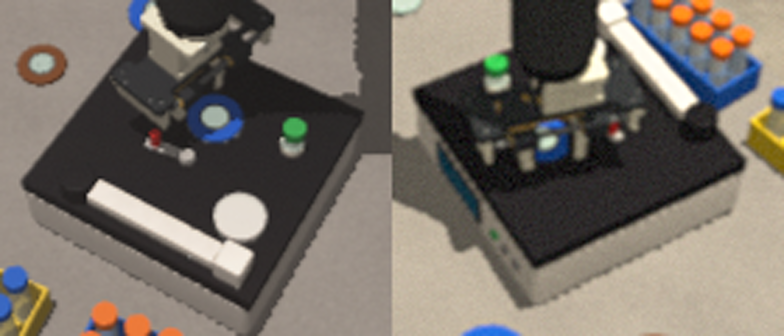

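The insert now sits over the recess (left half (215,118)) and pad contact has dropped to zero, so it seems to have dropped in. I'll nudge 2 mm more, then rise and check from the wrist view.

```bash
python3 -m pendant '[[[-0.001,0,0,0,0,0,0],[-0.002,0,0,0,0,0,0],[-0.002,0,0,0,0,0,0],[0.0,0,-0.03,0,0,0,0],[0.0,0,-0.07,0,0,0,0]]]'
python3 -m pendant '[[[0.01,0,-0.03,0,0,0,0],[0.02,0,-0.055,0,0,0,0],[0.02,0,-0.055,0,0,0,0],[0.02,0,-0.055,0,0,0,0]]]'
python3 - <<'E'
from h import *
p=r.camera_params("wrist"); im=r.capture("wrist")
s=r.get_state();print(s["tcp_pos"],s["eef_rot"])
ps,pd=r.camera_params("scene"),r.camera_params("side");S=r.capture("scene");D=r.capture("side")
B=((95,60,20),(135,255,255));
a=blobs(im,*B,amin=500,box=(250,180,400,300));b=blobs(S,*BLUE,box=(290,195,370,250));c=blobs(D,*BLUE,box=(290,165,350,225))
print(a,b,c)
if b and c: print("tri",tri(ps,b[0],pd,c[0]))
if a: print(onz(p,a[0],.1))
cv2.imwrite("pics/w6.png",cv2.resize(np.hstack([im[160:310,230:430],S[180:255,280:380].repeat(2,0).repeat(2,1)]),None,fx=2,fy=2)[:,:,::-1])
E
```

```text
time_s: 6.65
tcp_pos: [0.5607, 0.027, 0.349]
eef_rot: [179.8, -0.2, -111.6]
contact_force: [1.1, 0.1, 0.2]
gripper_width: 0.0438
gripper_force: 0.0
time_s: 7.05
tcp_pos: [0.5539, 0.0086, 0.4056]
eef_rot: [-180.0, 0.1, -111.6]
contact_force: [-0.9, -0.1, -0.9]
gripper_width: 0.0438
gripper_force: 0.0
[0.5537605  0.00868624 0.40468467] [ 1.79969976e+02  5.92249093e-03 -1.11590914e+02]
[(323.3633039945836, 236.9012863913338, 3692.5)] [(331.5571428571429, 221.9326530612245, 245.0)] [(318.4271653543307, 188.63582677165354, 254.0)]
tri [0.57388531 0.06100167 0.09664617]
[0.572745   0.05704842 0.1       ]
```

View pics/w6.png

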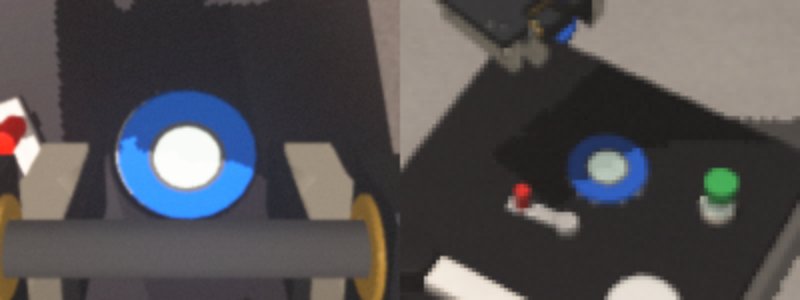

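The left half shows the insert at (187,155), nested inside the recess with only a hairline gap. The right half shows the clip still open, with the peg at (522,190). Triangulated height dropped about 5 mm to flush, and the xy matches the recess. Now the clip.

```bash
python3 -c "
from h import *
print(plan((.656,-.013,.39),-53))"
```

```text
(array([-0.0173, -0.1031,  0.0138]), array([ 1.100e-01, -1.000e-02, -5.857e+01]))
```

```bash
python3 -m pendant '[[[-0.017,-0.103,0.01,0,0,-58.6,-1],[-0.017,-0.103,0.01,0,0,-58.6,-1],[-0.017,-0.103,0.01,0,0,-58.6,-1],[-0.017,-0.103,0.01,0,0,-58.6,-1],[-0.017,-0.103,0.01,0,0,-58.6,-1]]]' 5
python3 -m pendant '[[[0,0,0,0,0,-15.7,-1],[0,0,0,0,0,-15.7,-1],[0,0,0,0,0,-15.7,-1]]]'
python3 - <<'E'
from h import *
p=r.camera_params("wrist"); im=r.capture("wrist");cv2.imwrite("pics/w7.png",im[:,:,::-1])
for x in blobs(im,*RED,amin=100): print(np.round(x,1),onz(p,x,.131),onz(p,x,.125))
print(plan((.656,-.013,.2935),-53))
E
```

```text
time_s: 7.7
tcp_pos: [0.6567, -0.0133, 0.3927]
eef_rot: [179.8, 0.0, -68.3]
contact_force: [-0.2, -0.3, 0.7]
gripper_width: 0.0092
gripper_force: 0.0
time_s: 8.0
tcp_pos: [0.6562, -0.0131, 0.3937]
eef_rot: [179.9, 0.1, -52.8]
contact_force: [-0.1, -0.5, 0.9]
gripper_width: 0.0005
gripper_force: 0.0
[112.1 103.7 337. ] [0.82249039 0.02055774 0.131     ] [0.82544321 0.02295782 0.125     ]
[ 75.   80.5 307.5] [0.85077493 0.02204287 0.131     ] [0.85443034 0.02447984 0.125     ]
[318.8 225.5 210. ] [0.64456384 0.00595816 0.131     ] [0.64309696 0.00799558 0.125     ]
[ 60.5 204.1 171.5] [0.82033071 0.11609588 0.131     ] [0.82322988 0.12086913 0.125     ]
[ 96.4 143.3 118.5] [0.81889677 0.05406424 0.131     ] [0.82176032 0.05729662 0.125     ]
[ 58.1 122.  107.5] [0.84838417 0.05667545 0.131     ] [0.85198019 0.05997269 0.125     ]
(array([-1.000e-04, -2.000e-04,  1.004e-01]), array([ 0.1 ,  0.05, -0.04]))
```

View pics/w7.png

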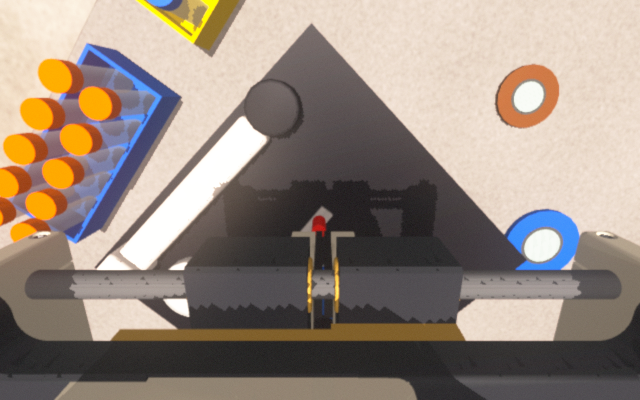

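The wrist view shows the peg at (319,225), centred on the closed fingertips and just in front of them; the lamp arm is well clear. I'll back off 6 mm more, then descend.

```bash
python3 -m pendant '[[[0.006,0,0,0,0,0,-1],[0.006,0,0.03,0,0,0,-1],[0.006,0,0.06,0,0,0,-1],[0.006,0,0.09,0,0,0,-1],[0.006,0,0.1,0,0,0,-1]]]'
python3 - <<'E'
from h import *
s=r.get_state();print(s["tcp_pos"],s["eef_rot"],s["contact_force"])
pin=np.array([.6413,.0505]);n=np.array([-.602,.799])
for th in (95,90,80,70,60,50,40,30,20,10,0,-3):
    a=np.radians(172+th);t=pin+.04*np.array([np.cos(a),np.sin(a)])-.0155*n
    print(th,np.round(t,4),plan((*t,.2935),-53)[0])
E
```

```text
time_s: 8.55
tcp_pos: [0.6588, -0.0185, 0.2916]
eef_rot: [179.7, 0.1, -53.1]
contact_force: [-0.4, -0.6, -0.0]
gripper_width: 0.0004
gripper_force: 0.0
[ 0.65880388 -0.01853536  0.29157808] [ 1.79741756e+02  1.47062952e-01 -5.30633656e+01] [-0.4185857  -0.56602142 -0.01828173]
95 [ 0.6485 -0.0018] [-0.0195 -0.0018 -0.0019]
90 [ 0.6451 -0.0015] [-0.0219  0.0008 -0.0019]
80 [6.383e-01 1.000e-04] [-0.0272  0.0052 -0.0018]
70 [0.6319 0.0028] [-0.0333  0.0087 -0.0018]
60 [0.626  0.0066] [-0.0398  0.0111 -0.0018]
50 [0.6209 0.0114] [-0.0467  0.0123 -0.0017]
40 [0.6167 0.0169] [-0.0536  0.0123 -0.0017]
30 [0.6135 0.0231] [-0.0605  0.0111 -0.0017]
20 [0.6115 0.0298] [-0.0671  0.0088 -0.0017]
10 [0.6107 0.0367] [-0.0731  0.0053 -0.0017]
0 [0.611  0.0437] [-0.0785  0.0008 -0.0017]
-3 [0.6114 0.0457] [-0.0799 -0.0007 -0.0017]
```

```bash
python3 -m pendant '[[[-0.01,-0.001,-0.001,0,0,0,-1],[-0.0195,-0.002,-0.001,0,0,0,-1],[-0.022,0.001,-0.001,0,0,0,-1],[-0.027,0.005,-0.001,0,0,0,-1],[-0.033,0.0085,-0.001,0,0,0,-1]]]'
python3 - <<'E'
from h import *
s=r.get_state();print(s["tcp_pos"],s["contact_force"])
pin=np.array([.6413,.0505]);n=np.array([-.602,.799])
p=r.camera_params("scene");im=r.capture("scene")
for x in blobs(im,*RED,box=(290,205,350,250),amin=4): print(x,onz(p,x,.125))
for th in (70,60,50,40,30,20,10,0,-5):
    a=np.radians(172+th);t=pin+.04*np.array([np.cos(a),np.sin(a)])-.0155*n
    print(th,plan((*t,.2935),-53)[0])
E
```

```text
time_s: 9.05
tcp_pos: [0.6329, 0.0031, 0.2981]
eef_rot: [-179.9, -0.1, -52.9]
contact_force: [0.8, -3.1, 0.2]
gripper_width: 0.0007
gripper_force: 1.3
[0.63288243 0.00309244 0.29810217] [ 0.80095244 -3.07741713  0.23414426]
70 [0.0005 0.0006 0.0045]
60 [-0.0061  0.003   0.0045]
50 [-0.0129  0.0042  0.0045]
40 [-0.0199  0.0042  0.0045]
30 [-0.0268  0.0029  0.0045]
20 [-0.0333  0.0006  0.0045]
10 [-0.0394 -0.0029  0.0045]
0 [-0.0447 -0.0074  0.0045]
-5 [-0.047  -0.01    0.0045]
```

```bash
python3 -m pendant '[[[-0.006,0.003,0.001,0,0,0,-1],[-0.010,0.004,0.002,0,0,0,-1],[-0.013,0.0045,0.002,0,0,0,-1],[-0.0165,0.0045,0.002,0,0,0,-1],[-0.020,0.004,0.002,0,0,0,-1]]]'
python3 -m pendant '[[[-0.0035,-0.0005,0,0,0,0,-1],[-0.007,-0.001,0,0,0,0,-1],[-0.010,-0.0025,0,0,0,0,-1],[-0.0135,-0.0035,0,0,0,0,-1],[-0.0165,-0.005,0,0,0,0,-1]]]'
python3 - <<'E'
from h import *
pin=np.array([.6413,.0505]);n=np.array([-.602,.799])
for k in("scene","side"):
  p=r.camera_params(k);im=r.capture(k)
  for x in blobs(im,*RED,box=(290,165,360,250),amin=4): print(k,x,onz(p,x,.125))
for th in (20,10,0,-5):
    a=np.radians(172+th);t=pin+.04*np.array([np.cos(a),np.sin(a)])-.0155*n
    print(th,plan((*t,.296),-53)[0])
E
```

```text
time_s: 9.6
tcp_pos: [0.6177, 0.0169, 0.2941]
eef_rot: [180.0, 0.0, -52.9]
contact_force: [0.4, -1.2, 0.3]
gripper_width: 0.0005
gripper_force: 0.6
time_s: 10.1
tcp_pos: [0.6117, 0.033, 0.2941]
eef_rot: [180.0, 0.0, -52.9]
contact_force: [0.8, 0.4, -1.2]
gripper_width: 0.0004
gripper_force: 0.6
20 [ 0.0026  0.0022 -0.0019]
10 [-0.0034 -0.0013 -0.0019]
0 [-0.0087 -0.0058 -0.0019]
-5 [-0.0111 -0.0084 -0.0019]
```

```bash
python3 -m pendant '[[[-0.002,-0.0005,0,0,0,0,-1],[-0.0035,-0.0015,0,0,0,0,-1],[-0.005,-0.0025,0,0,0,0,-1],[-0.007,-0.004,0,0,0,0,-1],[-0.0085,-0.0055,0,0,0,0,-1]]]'
python3 -m pendant '[[[-0.001,-0.001,0,0,0,0,-1],[-0.001,-0.001,0,0,0,0,-1],[-0.002,-0.002,0,0,0,0,-1],[-0.002,-0.002,0,0,0,0,-1]]]'
```

```text
time_s: 10.7
tcp_pos: [0.611, 0.0425, 0.2941]
eef_rot: [179.9, -0.0, -52.9]
contact_force: [2.2, -8.9, -0.7]
gripper_width: 0.0006
gripper_force: 3.9
time_s: 11.1
tcp_pos: [0.6116, 0.0443, 0.2943]
eef_rot: [179.9, -0.1, -52.9]
contact_force: [4.1, -10.8, -1.2]
gripper_width: 0.0003
gripper_force: 5.2
```

Force is about 11 N and rising where the stop was expected. I'll back off, rise and check.

```bash
python3 -m pendant '[[[0.006,0.001,0,0,0,0,-1],[0.012,0.001,0,0,0,0,-1],[0.012,0.001,-0.04,0,0,0,-1],[0.012,0.001,-0.08,0,0,0,-1],[0.05,0.001,-0.12,0,0,0,-1]]]'
python3 -m pendant '[[[0.05,0,0,0,0,0,-1],[0.08,0,0,0,0,0,-1],[0.08,0,0,0,0,0,-1],[0.08,0,0,0,0,0,-1]]]'
python3 - <<'E'
from h import *
ps,pd=r.camera_params("scene"),r.camera_params("side");S=r.capture("scene");D=r.capture("side")
for nm,c,z in(("ins",BLUE,.1),("peg",RED,.125),("cap",GREEN,.145)):
    b=blobs(S,*c,amin=4,box=(290,195,375,250));d=blobs(D,*c,amin=4,box=(285,150,355,225))
    print(nm,b[:2],d[:2])
    if b and d: print(tri(ps,b[0],pd,d[0]))
cv2.imwrite("pics/s8.png",cv2.resize(np.hstack([S[180:300,255:395],D[130:250,265:405]]),None,fx=2.8,fy=2.8,interpolation=2)[:,:,::-1])
s=r.get_state();print(s["contact_force"],s["tcp_pos"],s["time_s"])
E
```

```text
time_s: 11.6
tcp_pos: [0.6378, 0.0097, 0.4128]
eef_rot: [-179.9, 0.0, -52.7]
contact_force: [2.0, 0.8, 0.2]
gripper_width: 0.0005
gripper_force: 0.0
time_s: 12.0
tcp_pos: [0.6871, -0.0564, 0.4095]
eef_rot: [179.9, 0.1, -53.0]
contact_force: [-0.9, -0.6, 1.1]
gripper_width: 0.0005
gripper_force: 0.0
ins [(331.5238095238095, 221.21861471861473, 231.0)] [(317.8699015471167, 189.65119549929673, 237.0)]
[0.57035663 0.0595109  0.0953412 ]
peg [(327.5, 224.5, 5.0)] [(326.2469135802469, 181.25925925925927, 13.5)]
[0.60272434 0.05689971 0.11768331]
cap [(359.80168776371306, 226.0295358649789, 39.5)] [(302.0740740740741, 163.08230452674897, 40.5)]
[0.57946422 0.15926462 0.13546905]
[-0.026872    0.0248439  -0.00085791] [ 0.68666143 -0.05533118  0.41015336] 12.1
```

View pics/s8.png

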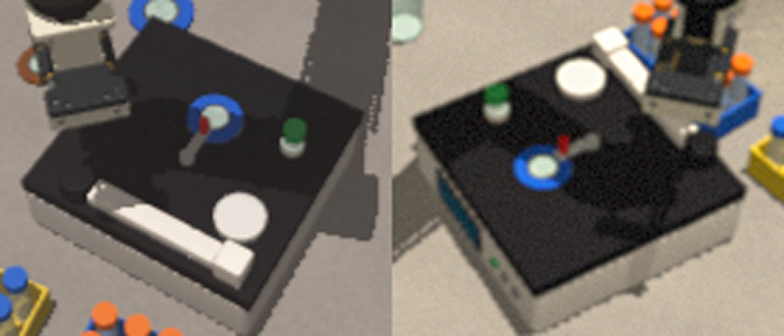

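The view shows the clip pointing over the insert. The peg is at (0.603, 0.057), within 1–2 mm of the computed closed position. The insert is flush, and the vial and dish are where they were. Handing in.

```bash
python3 -c "
from plant import r
print(r.close_job())"
```

```text
the job is handed in; nothing more can be done
None
```

I handed the job in at about 12 s: the insert lies flush in the recess, the clip is pushed home against its stop over it, and the vial and dish stand where they were. The hand-in gave no verdict, so this rests on my camera and force readings.

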